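# Snap the pick canister onto its display stud and hold it home

## Robot

A 6-joint arm with a two-finger parallel gripper is mounted at the origin on the work surface. World frame = base frame: x ahead of the robot, y to its left, z up, the work surface at z = 0. Lengths are in m, angles in rad, forces in N, time in s.
With the tool pointing down it reaches from about 0.35 to 0.775 m from the base axis. Payload 5.5 kg.
Tool frame: the origin (TCP) lies between the finger pads; the fingertips stand 8 mm ahead of it and the grasp point (between the pads) lies 11 mm behind it; z points along the fingers, y is the direction in which the jaws open and shut (so a half turn about z gives the same grasp; the last joint's range is limited). The gripper opens to 85 mm and grips with 20 to 120 N. Pads are 22 mm wide; open, the fingers measure 114 mm over their backs; the gripper's body (76 mm by 85 mm) begins 54 mm behind the grasp point. The pads swing forward as they close: fully open they stand 13 mm farther back than shut.
Start: joints at [1.115, 0.313, 0.046, 1.304, 0, 1.431], TCP at [0.179, 0.547, 0.239] pointing down, gripper open.
Joint ranges: [-2.76, 2.76], [-0.86, 1.69], [-1.03, 1.26], [-2.2, 2.34], [-1.47, 1.5], [-3.14, 3.14]. Speed limits (rad/s): [2.57, 2.57, 3.14, 3.14, 3.14, 3.14].

## Interface

Orientations are given as a rotation vector (axis times angle).
In Python, from bench import status, snapshot, job gives the robot as it stands.
- The arm moves only by the shell command python3 -m creep 'ROWS' [FORCE]. ROWS is JSON, a list of rows, each a list of 7 numbers: the gripper command: -1 is fully open, 1 is shut, values between are in proportion, then the shift along the tool's x, y, z in m, then the turn, a rotation vector about the tool's x, y, z in degrees. In form: [[grip, tx, ty, tz, rx, ry, rz], ...]. A call has 1 to 12 rows; each row shifts and turns the commanded pose from where the row before left it, along the tool's axes as they then stand; what a row does not reach is not made up. A row lasts 1/10 s, in which the tool goes at most 50 mm and 8.59 degrees, less where a joint would pass 70% of its speed; a pose out of reach is approached as far as the arm can. A call is refused whole if a number of a shift passes 0.05 or a number of a turn 8.59, either way. A call with a gripper value outside its range is refused whole. The fingers move at their own pace and stop on an object; FORCE is the grip in N (left out, the last holds). Time passes only in rows, so rows that do not move let the fingers close. It gives the time, the measured TCP pose, the force and the opening at its end, in the units of the state.
- status.observe(): the state, without advancing time (a new reading comes with each control period).
- snapshot(name): name is "scene" or "top" or "wrist"; returns a dict with "frame" (400x640x3 uint8, red, green, blue), "vfov" (degrees; the focal length in pixels is half the picture's height over the tangent of half this angle, whatever the lens; pixels are square), "cx", "cy" (the principal point, pixels), "distortion" ([k1, k2, p1, p2, k3] as OpenCV has them; the pictures are not rectified), "rvec" (rotation vector, rad) and "tvec" (3), from world to camera coordinates, as OpenCV has them; the wrist camera has in their place "T_tool_cam" (4x4, takes a point from camera to tool coordinates, whose origin is the TCP and whose axes are the flange's). Camera axes: x right, y down, z forward; pixel columns grow to the right and rows downward; lengths in m; the calibration is good to about 2 mm. A picture is of the moment at which its call begins: read the wrist's pose just before it. There is no depth.
- job.hand_in(): hands the job in, once; it reports no verdict.
The state is a dict: "t": time; "q": joint angles; "qvel": joint speeds; "joint_efforts": joint torques, N m; "tcp_pos": TCP position; "orientation": TCP orientation; "force": force on the tool from outside, world axes, zero at the start; "moment": the same for the moment, N m; "finger_gap": opening from 0.0 (shut) to 1.0 (fully open).
Only numpy, scipy, OpenCV 4.12 (cv2) and the standard library are available. Lean on these libraries where they do the work, as an engineer would, in place of code of your own. Each camera call takes 0.05 s, during which the arm holds its last target. There are 200 camera calls.

## Task

Pick up the short, wide aluminium canister and press it, upright, down over the stud of the round display dock until you feel the stud click into the socket in its foot; then keep pressing until the sprung pad under it is fully down. Leave the other things on the counter where they are. Finish while still holding the canister and pressing it fully down: do not let go.

Things in the scene. Friction and masses are not known exactly. Their poses are not given: they have to be found in the camera images.
- canister: The short, wide aluminium canister with knurled lid: loose, upright, 46 mm diameter, 64 mm tall (lid: top 17 mm), about 0.16 kg. Origin: centre of its underside, z up. In its foot is a round socket, open below: mouth 22 mm wide with a rounded lip 4 mm high, above it a bore 34 mm wide; socket depth 30 mm from the underside. Solid above that: grip it around the upper half.
- tall_tube: A taller, thinner aluminium canister with a knurled lid, NOT the one to use: 34 mm in diameter, 102 mm tall, loose, standing upright. Origin: centre of its underside. Which of two places each canister stands in varies.
- dock: The display dock: a fixed dark steel puck 72 mm in diameter and 14 mm high. Origin: centre of its underside, on the counter, z up. A steel stud 14 mm in diameter rises from its middle. Four polished sprung catch ribs slope down and out along the stud, widest 23 mm above the counter (26 mm across). Round the stud is a black rubber sprung pad ring (26 to 52 mm diameter).
- stud_tip (a point): Centre of the top of the stud's conical tip (5 mm wide, tapering over 14 mm), 40 mm above the counter. Heights of the canister's underside above the counter as it goes on: 29 mm, lip meets the ribs; resistance rises to about 9 N; 22 mm, it drops (click) and the ribs pull it down; 20 mm, meets the pad; 14 mm, hard stop, fully down. Let go after the click, it rises to about 16.5 mm, kept on by the ribs.
- pad (a joint): Sprung pad ring of the dock: how far it is pressed down, in m: 0 up (its top 20 mm above the counter), 0.006 fully down (flush with the puck, 14 mm above the counter). It pushes up with 2.5 N at 0, rising to 7 N fully down.
- catch0 (a joint): Catch rib 1 of 4 on the stud: how far it is pushed in towards the stud's axis, in m: 0 is fully out, about 0.002 as the canister's lip passes it.
- catch1 (a joint): Catch rib 2 of 4 on the stud: how far it is pushed in towards the stud's axis, in m: 0 is fully out, about 0.002 as the canister's lip passes it.
- catch2 (a joint): Catch rib 3 of 4 on the stud: how far it is pushed in towards the stud's axis, in m: 0 is fully out, about 0.002 as the canister's lip passes it.
- catch3 (a joint): Catch rib 4 of 4 on the stud: how far it is pushed in towards the stud's axis, in m: 0 is fully out, about 0.002 as the canister's lip passes it.
- pitch_pipe: A round red plastic pitch pipe lying flat, 68 mm in diameter, 17 mm high; loose bystander. Origin: centre of its underside.
- drum_key: A T-shaped steel drum key lying flat, about 60 mm long, 44 mm across, 9 mm high; loose bystander. Origin: at its middle, on the counter.
- jade_pick: A green jade stone pick, about 30 mm long, 5 mm thick, lying flat; loose bystander. Origin: under its round part.
- copper_pick: A small copper jazz pick, about 26 mm long, 4 mm thick, lying flat; loose bystander. Origin: under its round part.
Things that resemble listed ones, but are neither listed nor needed, are in the scene too. What is shaped like the canister but blue or red is not meant.

How it is judged:
By the outcome, as a careful person would: the job done as asked, in the order asked, and still so for the second after the job is handed in, while the arm keeps its last pose, push and grip.
It also fails if it takes over 38 s, if anything falls off the work surface, if the arm or the gripper's body presses on something with over 40 N, if the wrist force passes 120 N, or if a joint passes its speed limit or range.

## Working session

There is one attempt and no reset: what is moved stays moved. The work goes in short steps, Python scripts to look and compute and a shell command to move; the robot and the scene stay as the last step left them, time stands still between calls to the robot, and variables do not carry over. Pictures are saved under pics/ and viewed, about 8 in all and at most 12, crops included, and the job is handed in when it is done.

```bash
mkdir -p pics; cat > h.py <<'E'
import numpy as np, cv2
from bench import status, snapshot, job
from scipy.spatial.transform import Rotation as R
def K(s):
    f=s["frame"].shape[0]/2/np.tan(np.radians(s["vfov"])/2)
    return np.array([[f,0,s["cx"]],[0,f,s["cy"]],[0,0,1.]])
def cam(s,st=None):
    "camera->world R, centre"
    if "rvec" in s:
        Rm=R.from_rotvec(np.ravel(s["rvec"])).as_matrix(); return Rm.T,-Rm.T@np.ravel(s["tvec"])
    T=np.array(s["T_tool_cam"]); Rt=R.from_rotvec(st["orientation"]).as_matrix()
    return Rt@T[:3,:3], Rt@T[:3,3]+np.array(st["tcp_pos"])
def ray(s,px,z,st=None):
    Rc,c=cam(s,st); u=cv2.undistortPoints(np.array(px,float).reshape(-1,1,2),K(s),np.array(s["distortion"],float)).reshape(-1,2)
    d=np.c_[u,np.ones(len(u))]@Rc.T
    return c+d*((z-c[2])/d[:,2])[:,None]
def proj(s,P,st=None):
    Rc,c=cam(s,st); p=cv2.projectPoints((np.atleast_2d(P)-c)@Rc,np.zeros(3),np.zeros(3),K(s),np.array(s["distortion"],float))[0]
    return p.reshape(-1,2)
def save(s,n,crop=None,k=1):
    im=s["frame"][...,::-1]
    if crop: x0,y0,x1,y1=crop; im=im[y0:y1,x0:x1]
    cv2.imwrite("pics/"+n,cv2.resize(im,None,fx=k,fy=k,interpolation=cv2.INTER_CUBIC))
E
python3 - <<'E'
from h import *
import pickle
st=status.observe(); print(st)
d={n:snapshot(n) for n in("scene","top","wrist")}
pickle.dump((st,d),open("s0.pkl","wb"))
for n in d: print(n,d[n]["vfov"],d[n]["distortion"],cam(d[n],st)[1])
im=np.vstack([d["scene"]["frame"],d["top"]["frame"]])
save(d["top"],"top0.png"); save(d["scene"],"scene0.png")
E
```

```text
{'t': 0.0, 'q': array([ 1.11537737e+00,  3.13983728e-01,  4.49772306e-02,  1.30358541e+00,
       -2.14196324e-05,  1.43119088e+00]), 'qvel': array([ 0.0009588 , -0.00107533, -0.00064724,  0.00020912, -0.00048171,
        0.00067474]), 'joint_efforts': array([ 5.10592799e-04, -4.80630255e+01,  2.98534030e+01,  1.94238068e-02,
        6.86060787e-06, -4.20471594e-06]), 'tcp_pos': array([0.17838872, 0.54611058, 0.23841762]), 'orientation': array([-4.93939929e-01, -3.10200615e+00,  2.70600415e-03]), 'force': array([ 0.60766349, -0.26173207, -0.12872695]), 'moment': array([-0.06180177, -0.02333594,  0.07062919]), 'finger_gap': 1.0039951994868404}
scene 53.25926116637866 [-0.06574304  0.          0.          0.          0.        ] [1.18989094 0.24265644 0.55939581]
top 42.012152491696476 [-0.04333941  0.          0.          0.          0.        ] [0.44603014 0.02351271 1.42224259]
wrist 67.95401537590801 [-0.0163049  0.         0.         0.         0.       ] [0.11697558 0.56624492 0.37344545]
```

View pics/top0.png

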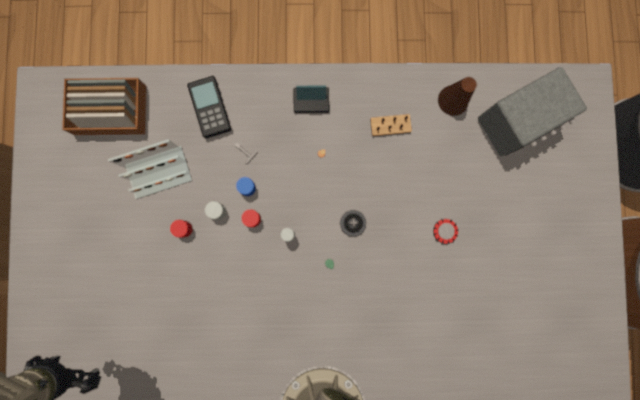

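View pics/scene0.png

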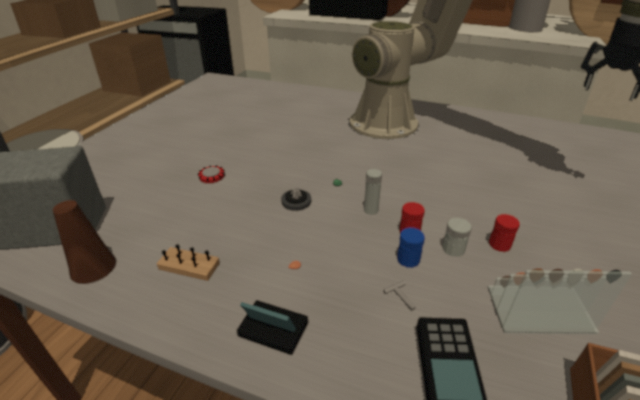

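The top view shows the possible confusions: silver short canister (214,211), tall tube (288,235), red ones (251,218) and (181,229), and a blue one (246,186). The dock is at (353,223). The scene view shows the short silver one at (457,237) and the tall one at (373,190), so I choose (214,211) in top. Next: measure and take a close crop.

```bash
python3 - <<'E'
from h import *
import pickle
st,d=pickle.load(open("s0.pkl","rb")); s=d["top"]; f=s["frame"]
hsv=cv2.cvtColor(f,cv2.COLOR_RGB2HSV)
def blob(m,near):
    n,l,stt,c=cv2.connectedComponentsWithStats(m.astype(np.uint8)); i=1+np.argmin(np.linalg.norm(c[1:]-near,axis=1)); return c[i],stt[i]
g=f.min(2).astype(int)
print(f[211,214],f[211,230],f[235,288],f[223,345])
for nm,m,near,z in [("can",(g>165),(214,211),.064),("tall",(g>165),(288,235),.102),("dock",f.max(2)<85,(353,223),.014),
  ("red1",(hsv[...,1]>140)&(f[...,0]>100),(251,218),.064),("blue",(hsv[...,1]>140)&(f[...,2]>100),(246,186),.064),("red2",(hsv[...,1]>140)&(f[...,0]>100),(181,229),.064)]:
    c,b=blob(m,near); bc=(b[0]+(b[2]-1)/2,b[1]+(b[3]-1)/2); print(nm,c,b,ray(s,[c,bc],z).round(4).tolist())
a=cv2.resize(f[165:260,160:380],None,fx=3.6,fy=3.6,interpolation=2)
sc=d["scene"]["frame"]; b=cv2.resize(sc[150:280,350:530],None,fx=1.6*2.75,fy=1.7,interpolation=2)
b=cv2.resize(sc[150:270,270:540],(a.shape[1],int(120*a.shape[1]/270)),interpolation=2)[:250]
cv2.imwrite("pics/crop.png",np.vstack([a,b])[...,::-1])
E
```

```text
[195 191 178] [160 149 139] [194 192 177] [42 43 37]
can [212.84924623 209.34673367] [205 202  16  16 199] [[0.5355, 0.2814, 0.064], [0.5351, 0.2823, 0.064]]
tall [286.55339806 233.99029126] [281 229  12  11 103] [[0.4683, 0.0881, 0.102], [0.4683, 0.0882, 0.102]]
dock [353.00334448 222.99331104] [343 213  21  21 299] [[0.497, -0.0875, 0.014], [0.497, -0.0874, 0.014]]
red1 [250.63445378 218.17226891] [242 210  18  17 238] [[0.5113, 0.1831, 0.064], [0.5117, 0.1834, 0.064]]
blue [249.3125 191.375 ] [244 187  10   8  16] [[0.5814, 0.1864, 0.064], [0.5837, 0.1885, 0.064]]
red2 [179.37651822 228.08502024] [171 220  18  17 247] [[0.4878, 0.3682, 0.064], [0.488, 0.3679, 0.064]]
```

View pics/crop.png

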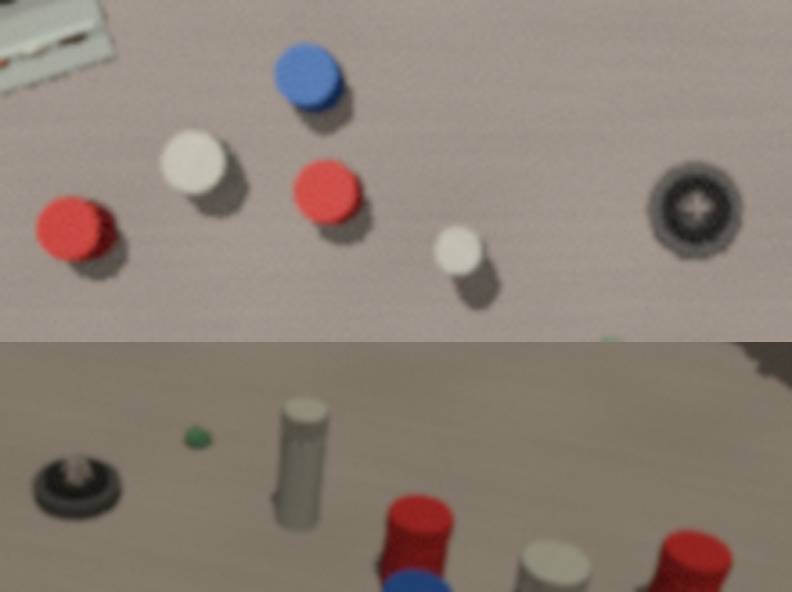

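The close crop confirms it: the only short, wide silver one is at top pixel (214,211), about (0.535, 0.282), with coloured lookalikes beside it. I'll move above it and turn the jaws to about 15° in world, which clears the neighbours.

```bash
python3 -m creep '[[-1,-0.035,-0.012,0,0,0,0],[-1,-0.035,-0.012,0,0,0,0],[-1,-0.035,-0.012,0,0,0,0],[-1,-0.035,-0.012,0,0,0,0],[-1,-0.035,-0.012,0,0,0,0],[-1,-0.035,-0.012,0,0,0,0],[-1,-0.035,-0.012,0,0,0,0],[-1,-0.035,-0.012,0,0,0,0],[-1,-0.035,-0.012,0,0,0,0],[-1,-0.035,-0.012,0,0,0,0],[-1,-0.035,-0.012,0,0,0,0],[-1,-0.035,-0.012,0,0,0,0]]' 50 && python3 -m creep '[[-1,0,0,0,0,0,7],[-1,0,0,0,0,0,7],[-1,0,0,0,0,0,7],[-1,0,0,0,0,0,7],[-1,0,0,0,0,0,7],[-1,0,0,0,0,0,7],[-1,0,0,0,0,0,7],[-1,0,0,0,0,0,7],[-1,0,0,0,0,0,0],[-1,0,0,0,0,0,0]]'
cat > look.py <<'E'
import sys,pickle
from h import *
st=status.observe(); w=snapshot("wrist"); pickle.dump((st,w),open(sys.argv[1]+".pkl","wb"))
Rt=R.from_rotvec(st["orientation"]).as_matrix(); print("t",st["t"],"tcp",np.array(st["tcp_pos"]).round(4),"q",np.array(st["q"]).round(3),"F",np.array(st["force"]).round(1),"gap",st["finger_gap"]); print(Rt.round(4)); save(w,sys.argv[1]+".png")
print(proj(w,np.array([[.535,.282,.064]]),st))
E
python3 look.py w1
```

```text
t: 1.35
tcp_pos: [0.534, 0.2781, 0.239]
orientation: [-0.494, -3.102, 0.0]
force: [0.1, 0.4, 0.4]
finger_gap: 1.002
t: 2.35
tcp_pos: [0.533, 0.2792, 0.239]
orientation: [-1.889, -2.51, 0.001]
force: [-0.4, -0.7, 1.0]
finger_gap: 1.003
t 2.35 tcp [0.533  0.2792 0.239 ] q [0.349 0.367 0.121 1.326 0.    1.64 ] F [-0.4 -0.7  1. ] gap 1.0030438964500736
[[-2.768e-01  9.609e-01 -5.000e-04]
 [ 9.609e-01  2.768e-01 -1.000e-04]
 [ 0.000e+00 -5.000e-04 -1.000e+00]]
[[317.19210962 181.45549481]]
```

View pics/w1.png

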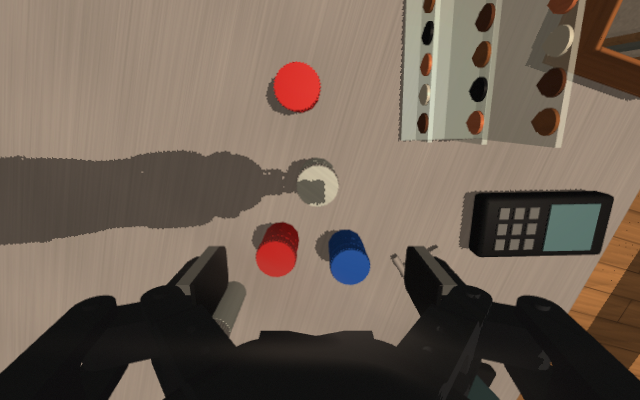

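The canister top is at (318,185), partly in the gripper's shadow. Reds are at (297,87) and (277,250), blue at (350,257); the jaws straddle the free sides. I'll refine with an enclosing circle.

```bash
python3 - <<'E'
from h import *
import pickle
st,w=pickle.load(open("w1.pkl","rb")); f=w["frame"].astype(int)
m=np.zeros(f.shape[:2],np.uint8); m[155:215,285:350]=(f.min(2)>165)[155:215,285:350]
n,l,s,c=cv2.connectedComponentsWithStats(m); i=1+s[1:,4].argmax(); print(s[i])
ctr,r=cv2.minEnclosingCircle(cv2.findContours((l==i).astype(np.uint8),0,1)[0][0])
p=ray(w,[ctr,(ctr[0]+r,ctr[1])],.064,st); print(ctr,r,p, "rad",np.linalg.norm(p[0]-p[1]))
Rt=R.from_rotvec(st["orientation"]).as_matrix(); print("tool shift to can, z to 0.04+grasp:",Rt.T@(p[0]-st["tcp_pos"]))
E
```

```text
Traceback (most recent call last):
ValueError: attempt to get argmax of an empty sequence
```

```bash
python3 - <<'E'
from h import *
import pickle
st,w=pickle.load(open("w1.pkl","rb")); f=w["frame"].astype(int)
print(f[175,318],f[195,330],f[175,345],f[150,350],f[170,300],f[190,315])
for thr in (135,145,155):
    m=np.zeros(f.shape[:2],np.uint8); m[155:215,285:350]=(f.min(2)>thr)[155:215,285:350]
    n,l,s,c=cv2.connectedComponentsWithStats(m)
    if n<2: continue
    i=1+s[1:,4].argmax(); print(thr,s[i])
    ctr,r=cv2.minEnclosingCircle(cv2.findContours((l==i).astype(np.uint8),0,1)[0][0])
    p=ray(w,[ctr,(ctr[0]+r,ctr[1])],.064,st); print(ctr,r,p[0], "rad",np.linalg.norm(p[0]-p[1]))
    Rt=R.from_rotvec(st["orientation"]).as_matrix(); print("tool shift",Rt.T@(p[0]-st["tcp_pos"]))
E
```

```text
[197 184 159] [198 186 160] [154 136 119] [155 137 119] [76 70 61] [95 90 77]
135 [298 166  41  41 712]
(317.4560241699219, 185.5856475830078) 20.796951293945312 [0.53651838 0.27776238 0.064     ] rad 0.02221234308036511
tool shift [-0.00240795  0.00306477  0.17504379]
145 [299 166  40  40 641]
(317.7431335449219, 184.9800567626953) 20.3574275970459 [0.53662923 0.27848189 0.064     ] rad 0.021731044491232743
tool shift [-0.00174726  0.00337048  0.17504367]
155 [301 167  37  34 545]
(318.0, 185.0) 19.723182678222656 [0.53689877 0.27853683 0.064     ] rad 0.02105434255203909
tool shift [-0.00176907  0.00364469  0.17504354]
```

```bash
python3 -m creep '[[-1,-0.001,0.003,0.025,0,0,0],[-1,0,0,0.025,0,0,0],[-1,0,0,0.025,0,0,0],[-1,0,0,0.025,0,0,0],[-1,0,0,0.025,0,0,0],[-1,0,0,0.025,0,0,0],[-1,0,0,0.025,0,0,0],[-1,0,0,0.025,0,0,0],[-1,0,0,0,0,0,0]]' 60 && python3 -m creep '[[1,0,0,0,0,0,0],[1,0,0,0,0,0,0],[1,0,0,0,0,0,0],[1,0,0,0,0,0,0],[1,0,0,0,0,0,0],[1,0,0,0,0,0,0],[1,0,0,0,0,0,0],[1,0,0,0,0,0,0]]' 60 && python3 look.py w2
```

```text
t: 3.3
tcp_pos: [0.5334, 0.2781, 0.0357]
orientation: [-1.889, -2.506, 0.009]
force: [-1.3, 0.0, 0.0]
finger_gap: 1.0
t: 4.1
tcp_pos: [0.5377, 0.2797, 0.0414]
orientation: [1.891, 2.506, 0.005]
force: [0.4, -0.1, 6.3]
finger_gap: 0.52
t 4.1 tcp [0.5377 0.2797 0.0414] q [ 0.347  0.495 -0.188  0.884  0.     1.64 ] F [ 0.4 -0.1  6.3] gap 0.5198508405323493
[[-2.743e-01  9.616e-01  3.500e-03]
 [ 9.616e-01  2.743e-01  1.300e-03]
 [ 3.000e-04  3.700e-03 -1.000e+00]]
[[308.4079305  273.33081637]]
```

View pics/w2.png

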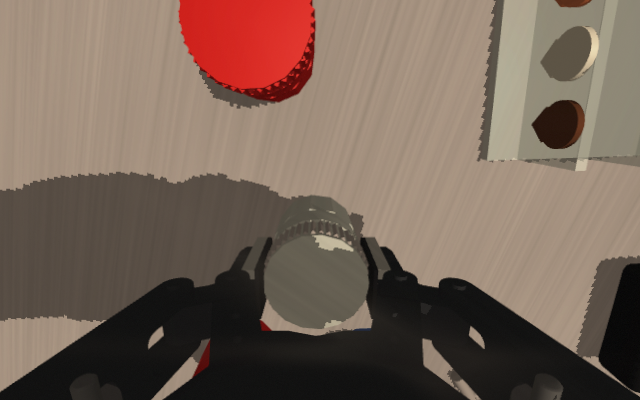

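The canister is centred between the pads (lid circle at about (317,281)). I'll lift it and carry it 7 cm past the dock, so the wrist camera sees the dock beside it.

```bash
python3 -m creep '[[1,0,0,-0.02,0,0,0],[1,0,0,-0.035,0,0,0],[1,0,0,-0.04,0,0,0],[1,0,0,-0.035,0,0,0],[1,0,0,0,0,0,0]]' 60 && python3 -m creep '[[1,-0.03,-0.01,0,0,0,0],[1,-0.035,-0.012,0,0,0,0],[1,-0.035,-0.012,0,0,0,0],[1,-0.035,-0.012,0,0,0,0],[1,-0.035,-0.012,0,0,0,0],[1,-0.035,-0.012,0,0,0,0],[1,-0.035,-0.012,0,0,0,0],[1,-0.035,-0.012,0,0,0,0],[1,-0.035,-0.012,0,0,0,0],[1,-0.035,-0.012,0,0,0,0],[1,-0.035,-0.012,0,0,0,0],[1,-0.03,-0.01,0,0,0,0]]' && python3 -m creep '[[1,0,0,0,0,0,0],[1,0,0,0,0,0,0],[1,0,0,0,0,0,0]]' && python3 look.py w3 && python3 - <<'E'
from h import *
s=snapshot("scene"); save(s,"scene3.png",(230,30,430,230),3)
E
```

```text
t: 4.65
tcp_pos: [0.5394, 0.2804, 0.1757]
orientation: [1.889, 2.503, 0.014]
force: [0.9, -0.3, -1.0]
finger_gap: 0.522
t: 5.85
tcp_pos: [0.5132, -0.1552, 0.1685]
orientation: [-1.893, -2.506, 0.0]
force: [1.2, 1.0, -1.3]
finger_gap: 0.522
t: 6.15
tcp_pos: [0.5135, -0.1526, 0.1688]
orientation: [-1.891, -2.507, -0.0]
force: [0.5, -0.4, -1.3]
finger_gap: 0.519
t 6.15 tcp [ 0.5135 -0.1526  0.1688] q [-0.439  0.27  -0.188  1.114  0.     0.854] F [ 0.5 -0.4 -1.3] gap 0.5185803006076406
[[-2.746e-01  9.615e-01 -1.000e-03]
 [ 9.615e-01  2.746e-01  1.000e-03]
 [ 1.200e-03 -7.000e-04 -1.000e+00]]
[[ 565.81599146 -516.18152405]]
```

View pics/w3.png

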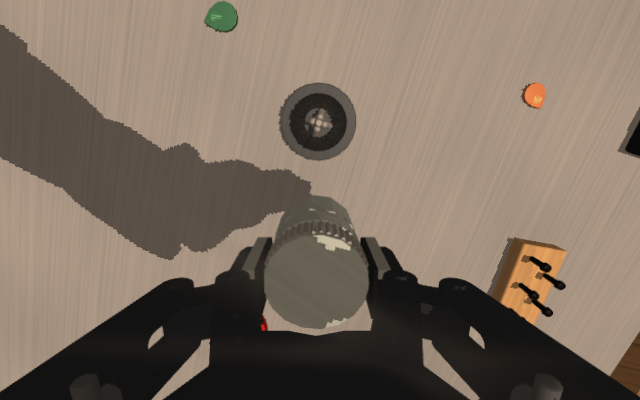

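The dock is at about (318,121) with its stud at (319,122); the held lid is at about (317,281), r≈53. Computing both.

```bash
python3 - <<'E'
from h import *
import pickle
st,w=pickle.load(open("w3.pkl","rb")); f=w["frame"]; hsv=cv2.cvtColor(f,cv2.COLOR_RGB2HSV)
g=f.max(2)
m=np.zeros(g.shape,np.uint8); m[75:170,268:365]=(g<115)[75:170,268:365]
# keep blob around dock
m=cv2.morphologyEx(m,cv2.MORPH_OPEN,np.ones((9,9)))
cs=max(cv2.findContours(m,0,1)[0],key=cv2.contourArea); e=cv2.fitEllipse(cs); print("dock",e,cv2.boundingRect(cs))
m2=np.zeros(g.shape,np.uint8); m2[75:170,268:365]=(g<60)[75:170,268:365]
m2=cv2.morphologyEx(m2,cv2.MORPH_CLOSE,np.ones((3,3)))
c2=max(cv2.findContours(m2,0,1)[0],key=cv2.contourArea); e2=cv2.fitEllipse(c2); print("pad",e2)
D=ray(w,[e[0]],.014,st)[0]; P=ray(w,[e2[0]],.020,st)[0]; print(D,P)
# lid: edges of top circle
gr=cv2.GaussianBlur(cv2.cvtColor(f,cv2.COLOR_RGB2GRAY),(3,3),0)
h=cv2.HoughCircles(gr[200:345,240:400],cv2.HOUGH_GRADIENT,1,50,param1=80,param2=12,minRadius=46,maxRadius=60); print(None if h is None else h[0][:3]+[240,200,0])
Rt=R.from_rotvec(st["orientation"]).as_matrix()
zt=st["tcp_pos"][2]+.064-.0414
for c in ([h[0][0][:2]+[240,200]] if h is not None else [])+[(317,281)]:
    L=ray(w,[c],zt,st)[0]; print("lid",L,"rel tool",Rt.T@(L-st["tcp_pos"]),"r",np.linalg.norm(ray(w,[(c[0]+53,c[1])],zt,st)[0]-L))
    print("shift to dock (tool)",Rt.T@(D-L),Rt.T@(P-L), "tcp based",Rt.T@(D-st["tcp_pos"]))
E
```

```text
dock ((317.4963073730469, 121.08712768554688), (75.69000244140625, 76.55986785888672), 15.165392875671387) (280, 83, 76, 77)
pad ((317.6842956542969, 121.7180404663086), (55.830909729003906, 56.84951400756836), 2.386833906173706)
[ 0.49853473 -0.08986575  0.014     ] [ 0.49882514 -0.09035721  0.02      ]
[[315.5        269.5         58.29999924]]
lid [ 0.51334598 -0.14777542  0.19137255] rel tool [ 0.00473534  0.00113555 -0.02259498] r 0.022243727488095326
shift to dock (tool) [0.05953287 0.00178275 0.17744459] [0.05898791 0.00192294 0.17144382] tcp based [0.06426821 0.00291829 0.15484961]
lid [ 0.51543993 -0.15280046  0.19137255] rel tool [-0.00067154  0.00176895 -0.02260205] r 0.022505521526516425
shift to dock (tool) [0.06493975 0.00114934 0.17745166] [0.0643948  0.00128953 0.17145089] tcp based [0.06426821 0.00291829 0.15484961]
```

View pics/scene3.png

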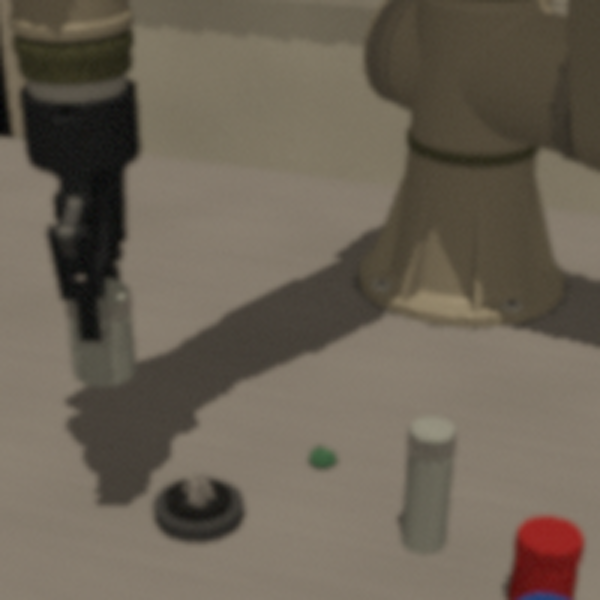

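The held canister looks upright in the scene view, lower left, and the dock is clear. Now above the dock, with the underside about 6 cm up, then a check with the top and scene cameras.

```bash
python3 -m creep '[[1,0.02,0.0015,0,0,0,0],[1,0.025,0,0,0,0,0],[1,0.0195,0,0,0,0,0],[1,0,0,0.02,0,0,0],[1,0,0,0.025,0,0,0],[1,0,0,0.021,0,0,0],[1,0,0,0,0,0,0],[1,0,0,0,0,0,0],[1,0,0,0,0,0,0]]' 60 && python3 - <<'E'
from h import *
import pickle
st=status.observe(); t=snapshot("top"); s=snapshot("scene"); pickle.dump((st,t,s),open("s4.pkl","wb"))
print(st["tcp_pos"],st["force"])
a=cv2.resize(t["frame"][193:253,310:400],None,fx=6,fy=6,interpolation=2)
b=cv2.resize(s["frame"][130:230,250:340],(540,600),interpolation=2)[:,:]
b=cv2.resize(s["frame"][150:220,255:345],(540,420),interpolation=2)
cv2.imwrite("pics/s4.png",np.hstack([cv2.resize(a,(400,267)),np.zeros((267,10,3),np.uint8),cv2.resize(b,(343,267))])[...,::-1])
print("proj of (.4985,-.09,tcpz+.0226) in top",proj(t,[[.497,-.0875,st["tcp_pos"][2]+.0226]]))
E
```

```text
t: 7.15
tcp_pos: [0.4987, -0.091, 0.1046]
orientation: [1.891, 2.507, 0.001]
force: [0.9, -0.7, -1.9]
finger_gap: 0.52
[ 0.49870559 -0.09097885  0.10456878] [ 0.90495096 -0.69586926 -1.8727786 ]
proj of (.4985,-.09,tcpz+.0226) in top [[356.56366685 221.30766143]]
```

View pics/s4.png

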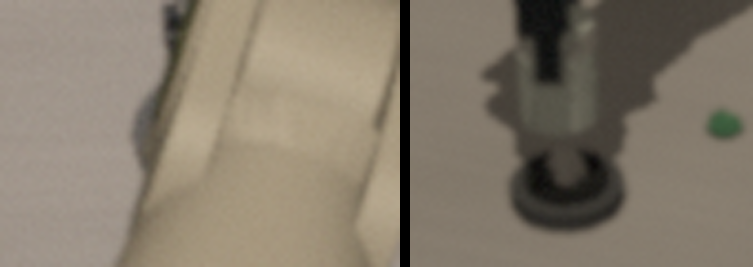

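The top view is blocked by the arm. The scene view shows the canister just above the dock, maybe slightly left of the stud. I'll check against projection.

```bash
python3 - <<'E'
from h import *
import pickle
st,t,s=pickle.load(open("s4.pkl","rb")); f=s["frame"].astype(int)
st0,d=pickle.load(open("s0.pkl","rb"))
g0=d["scene"]["frame"].max(2); m=np.zeros(g0.shape,np.uint8); m[180:218,270:325]=(g0<75)[180:218,270:325]
m=cv2.morphologyEx(m,cv2.MORPH_CLOSE,np.ones((7,7)))
c=max(cv2.findContours(m,0,1)[0],key=cv2.contourArea); print("dock bbox",cv2.boundingRect(c))
x,y,w_,h_=cv2.boundingRect(c); D=np.array([.4975,-.089])
for z in (.014,.063,.09): print(z,proj(s,[[*D,z]]))
r=ray(s,[(x+(w_-1)/2,200)],.014); print("dock col ray",r)
for row in (176,178,180,182): print(row,[tuple(v) for v in f[row,278:312]][0], f[row,278:312].sum(1).tolist())
print("px per mm: +y", proj(s,[[*D+[0,.001],.063]])-proj(s,[[*D,.063]]),"+x",proj(s,[[*D+[.001,0],.063]])-proj(s,[[*D,.063]]))
E
```

```text
dock bbox (282, 190, 29, 20)
0.014 [[296.36612785 196.78094772]]
0.063 [[295.47276906 179.32292928]]
0.09 [[294.95947574 169.23266148]]
dock col ray [[ 0.50963136 -0.08455851  0.014     ]]
176 (np.int64(71), np.int64(65), np.int64(56)) [192, 194, 194, 196, 195, 215, 240, 256, 255, 242, 241, 242, 244, 242, 249, 241, 250, 247, 253, 258, 278, 278, 275, 269, 260, 235, 208, 196, 197, 193, 193, 191, 197, 192]
178 (np.int64(70), np.int64(64), np.int64(57)) [191, 191, 193, 191, 198, 212, 240, 250, 249, 239, 240, 245, 242, 239, 242, 245, 242, 245, 256, 276, 285, 281, 274, 267, 257, 233, 214, 203, 197, 198, 191, 195, 196, 202]
180 (np.int64(80), np.int64(73), np.int64(65)) [218, 202, 197, 196, 200, 206, 226, 249, 246, 236, 237, 243, 244, 245, 244, 241, 246, 245, 255, 275, 289, 284, 271, 267, 251, 236, 210, 199, 195, 194, 193, 197, 213, 262]
182 (np.int64(113), np.int64(104), np.int64(92)) [309, 278, 242, 214, 200, 199, 209, 226, 231, 225, 232, 241, 239, 244, 240, 245, 246, 246, 256, 276, 287, 281, 268, 257, 242, 218, 197, 191, 191, 195, 191, 199, 222, 280]
px per mm: +y [[0.40020488 0.08348526]] +x [[-0.17835554  0.22358025]]
```

The scene column says the canister is about 1.7 px left, roughly 3 to 4 mm short in +y. The original top-view dock fix agrees. Correct by tx +3 mm, ty −0.5 mm, lower to just above the tip and re-check.

```bash
python3 -m creep '[[1,0.003,-0.0005,0.008,0,0,0],[1,0,0,0.01,0,0,0],[1,0,0,0,0,0,0],[1,0,0,0,0,0,0],[1,0,0,0,0,0,0]]' 60 && python3 - <<'E'
from h import *
import pickle
st=status.observe(); s=snapshot("scene"); pickle.dump((st,s),open("s5.pkl","wb"))
print(st["tcp_pos"],st["force"],R.from_rotvec(st["orientation"]).as_matrix()[2])
f=s["frame"].astype(int).sum(2)
for row in range(178,192,2): print(row,f[row,278:314].tolist())
D=[.497,-.0875]; z=st["tcp_pos"][2]-.0414
print(proj(s,[[*D,.014],[*D,z],[*D,z+.01]]))
save(s,"s5.png",(255,150,345,220),6)
E
```

```text
t: 7.75
tcp_pos: [0.4965, -0.0884, 0.0852]
orientation: [-1.893, -2.507, -0.0]
force: [0.3, -0.3, -2.3]
finger_gap: 0.522
[ 0.49647542 -0.08840756  0.08524419] [ 0.33381651 -0.28760047 -2.30226996] [ 1.29897692e-04 -5.33976069e-05 -9.99999990e-01]
178 [194, 199, 194, 190, 197, 194, 204, 228, 258, 268, 250, 214, 165, 129, 107, 109, 102, 110, 148, 193, 225, 253, 265, 274, 266, 257, 239, 217, 205, 198, 195, 197, 192, 195, 196, 192]
180 [204, 195, 195, 191, 197, 197, 199, 217, 244, 260, 257, 240, 223, 221, 216, 215, 215, 214, 220, 234, 243, 263, 277, 271, 267, 264, 250, 225, 207, 198, 190, 188, 191, 193, 215, 250]
182 [283, 248, 216, 199, 195, 197, 196, 214, 238, 256, 249, 245, 238, 240, 242, 244, 239, 244, 244, 248, 254, 280, 286, 278, 271, 264, 252, 229, 206, 197, 194, 191, 194, 205, 243, 310]
184 [354, 334, 309, 279, 243, 212, 202, 214, 235, 256, 251, 240, 238, 246, 244, 241, 247, 244, 242, 245, 252, 275, 284, 279, 271, 267, 254, 232, 211, 193, 188, 190, 195, 218, 269, 329]
186 [362, 359, 358, 349, 326, 272, 216, 206, 227, 248, 247, 239, 241, 243, 242, 243, 246, 243, 245, 246, 243, 260, 275, 282, 273, 266, 251, 235, 205, 197, 193, 192, 189, 202, 247, 312]
188 [356, 353, 357, 356, 335, 281, 220, 196, 215, 238, 239, 234, 236, 240, 242, 242, 244, 244, 250, 242, 253, 272, 284, 284, 270, 260, 244, 219, 201, 197, 194, 195, 195, 218, 273, 326]
190 [356, 356, 355, 354, 340, 300, 246, 198, 185, 186, 179, 189, 211, 223, 234, 239, 237, 241, 246, 243, 250, 266, 274, 256, 223, 190, 173, 169, 177, 193, 188, 199, 216, 256, 315, 349]
[[297.03461654 196.79534046]
 [296.50877079 186.28957306]
 [296.32867909 182.6807069 ]]
```

View pics/s5.png

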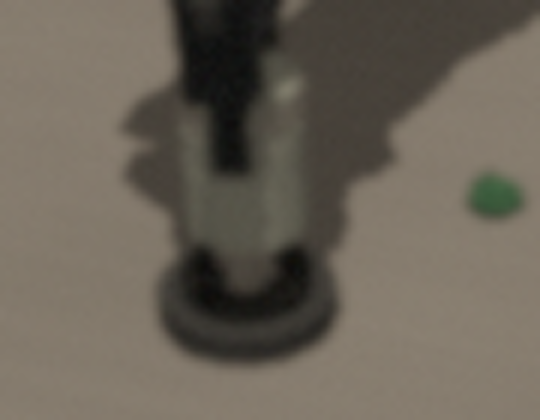

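The canister is now aligned to within about 0.5 mm in column (295.2 against 295.4 expected), with the stud visible entering beneath it. I'll go down to lip contact and feel.

```bash
python3 -m creep '[[1,0,0,0.004,0,0,0],[1,0,0,0.004,0,0,0],[1,0,0,0.004,0,0,0],[1,0,0,0,0,0,0],[1,0,0,0,0,0,0]]' 80 && python3 -m creep '[[1,0,0,0.002,0,0,0],[1,0,0,0.002,0,0,0],[1,0,0,0,0,0,0],[1,0,0,0,0,0,0]]' 80; python3 -c "
from h import *
s=status.observe();print(s['force'],s['moment'],s['tcp_pos'])"
```

```text
t: 8.3
tcp_pos: [0.4963, -0.0883, 0.0731]
orientation: [-1.892, -2.507, 0.0]
force: [-0.7, 0.3, -0.6]
finger_gap: 0.514
t: 8.7
tcp_pos: [0.4971, -0.0886, 0.0695]
orientation: [1.892, 2.506, 0.001]
force: [1.5, -1.0, -1.4]
finger_gap: 0.516
[ 1.53943187 -0.9888739  -1.40248876] [-0.24027403 -0.46667609  0.00551839] [ 0.49708213 -0.08862452  0.06951375]
```

```bash
for i in 1 2 3; do python3 -m creep '[[1,0,0,0.0015,0,0,0],[1,0,0,0,0,0,0]]' 80 | grep -E "tcp|force|gap"; done
```

```text
tcp_pos: [0.4974, -0.0889, 0.0681]
force: [3.1, -1.8, -1.3]
finger_gap: 0.514
tcp_pos: [0.4973, -0.0887, 0.0669]
force: [2.5, -1.8, 2.7]
finger_gap: 0.516
tcp_pos: [0.4974, -0.0887, 0.0656]
force: [2.2, -1.7, 4.4]
finger_gap: 0.517
```

The resistance is rising as described. A small sideways force (+x, −y) calls for about a 0.8 mm correction.

```bash
for i in 1; do python3 -m creep '[[1,-0.0007,0.0006,0.001,0,0,0],[1,0,0,0,0,0,0]]' 80 | grep -E "tcp|force|gap"; done; for i in 1 2 3 ; do python3 -m creep '[[1,0,0,0.001,0,0,0],[1,0,0,0,0,0,0]]' 80 | grep -E "tcp|force|gap"; done
```

```text
tcp_pos: [0.4979, -0.089, 0.0646]
force: [1.6, -1.4, 6.2]
finger_gap: 0.52
tcp_pos: [0.4977, -0.089, 0.0635]
force: [1.5, -1.3, 5.0]
finger_gap: 0.516
tcp_pos: [0.4971, -0.0887, 0.0615]
force: [3.2, -2.8, -3.4]
finger_gap: 0.52
tcp_pos: [0.497, -0.0887, 0.0596]
force: [5.6, -1.9, -10.1]
finger_gap: 0.515
```

Click felt: force rose to about +6 N, then dropped sharply to −10 N as the ribs pulled the canister down. Keep pressing to the hard stop.

```bash
for i in 1 2 3 4; do python3 -m creep '[[1,0,0,0.0015,0,0,0],[1,0,0,0,0,0,0]]' 80 | grep -E "tcp|force|gap"; done
```

```text
tcp_pos: [0.4969, -0.0887, 0.0588]
force: [2.4, -0.8, -4.5]
finger_gap: 0.514
tcp_pos: [0.4969, -0.0887, 0.058]
force: [0.9, -0.5, 3.2]
finger_gap: 0.518
tcp_pos: [0.4969, -0.0887, 0.0564]
force: [-0.3, -1.3, 4.1]
finger_gap: 0.518
tcp_pos: [0.4969, -0.0888, 0.0555]
force: [-3.7, -0.3, 10.4]
finger_gap: 0.517
```

```bash
for i in 1 2 3; do python3 -m creep '[[1,0,0,0.001,0,0,0],[1,0,0,0,0,0,0]]' 100 | grep -E "tcp|force|gap"; done
```

```text
tcp_pos: [0.497, -0.0888, 0.0555]
force: [-5.7, 0.3, 19.7]
finger_gap: 0.516
tcp_pos: [0.497, -0.0888, 0.0555]
force: [-9.7, 1.4, 27.3]
finger_gap: 0.513
tcp_pos: [0.497, -0.0888, 0.0555]
force: [-11.1, 2.0, 35.0]
finger_gap: 0.513
```

Hard stop: the height stays at 0.0555 while force climbs to 35 N. Ease off about 1 mm, relieve the sideways force, settle and look.

```bash
python3 -m creep '[[1,0.0002,-0.0008,-0.001,0,0,0],[1,0,0,0,0,0,0],[1,0,0,0,0,0,0],[1,0,0,0,0,0,0],[1,0,0,0,0,0,0],[1,0,0,0,0,0,0]]' 100; python3 -c "
from h import *
s=snapshot('scene');w=status.observe();print(w['force'],w['tcp_pos'],R.from_rotvec(w['orientation']).as_matrix()[2])
a=cv2.resize(s['frame'][130:230,230:360],None,fx=6,fy=6,interpolation=2);cv2.imwrite('pics/end.png',a[:600,:780,::-1])"
```

```text
t: 12.1
tcp_pos: [0.4969, -0.0889, 0.0555]
orientation: [1.891, 2.506, 0.001]
force: [-6.2, 1.0, 25.0]
finger_gap: 0.519
[-4.95779659  1.74852102 25.44507309] [ 0.49692337 -0.08883932  0.05547158] [-0.00106929  0.00196463 -0.9999975 ]
```

View pics/end.png

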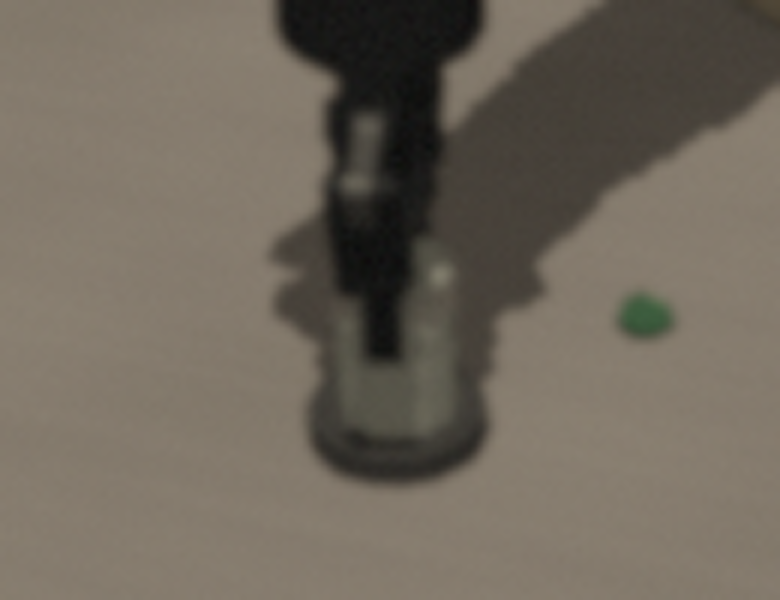

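The canister sits upright on the puck at (395,430 in the crop), its foot flush and the pad covered. It is held with a steady 25 N push, at exactly the expected hard-stop height (0.0414 + 0.014 = 0.0554). Handing in.

```bash
python3 -c "
from bench import job; print(job.hand_in())"
```

```text
the job is handed in; nothing more can be done
None
```

I pressed the short silver canister over the dock's stud, through the click and down to the hard stop. I handed the job in at about 12 s, still gripping it and pressing with about 25 N.

- **Click:** resistance rose to about +6 N on the gauge, or about 8 N allowing for the canister's weight. It then dropped to −10 N as the ribs pulled the canister down.
- **Fully down:** the tool height stayed at 0.0555 m while the force climbed from 10 to 35 N. That is the expected hard-stop height (0.0554 m). I then eased off about 1 mm, to 25 N.
- **Upright:** the tool axis was within about 0.2° of vertical, and the last picture shows the foot flush on the puck.
- **Disagreements:** the wrist camera's dock position was 2 to 3 mm off the other two cameras, so I followed those. About 5 N of sideways force remained at the end.
- **Not checked:** I did not look again to confirm every bystander was undisturbed. The only contact I meant to make was with the canister and dock, and the force readings showed none along the way.

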